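Lay out a stripped robot joint in reverse order for rebuilding

ROBOT

A 7-joint arm with a two-finger parallel gripper is mounted at the origin on the work surface. World frame = base frame: x ahead of the robot, y to its left, z up, the work surface at z = 0. Lengths are in m, angles in rad, forces in N, time in s.
With the tool pointing down it reaches from about 0.425 to 0.925 m from the base axis. Payload 6.8 kg.
Tool frame: the origin (TCP) lies at the very end of the fingers, on their centre line; the grasp point (between the pads) lies 19 mm behind it; x points along the fingers, y is the direction in which the jaws open and shut, and the axes are right-handed (so a half turn about x gives the same grasp; the last joint's range is limited). The gripper opens to 85 mm and grips with 20 to 120 N. Pads are 22 mm wide; open, the fingers measure 114 mm over their backs; the gripper's body (76 mm by 85 mm) begins 54 mm behind the grasp point. The pads swing forward as they close: fully open they stand 13 mm farther back than shut.
Start: joints at [-1.231, 0.477, 0.022, 1.555, -0.011, 1.109, -0.083], TCP at [0.292, 0.608, 0.231] pointing down, gripper open.
Joint ranges: [-2.96, 2.96], [-0.34, 2.1], [-1.41, 1.46], [0.24, 2.44], [-1.37, 4.51], [0.17, 1.92], [-2.96, 2.96]. Speed limits (rad/s): [2.39, 2.39, 3.14, 3.14, 3.14, 3.14, 3.14].

INTERFACE

Orientations are given as a rotation vector (axis times angle).
In Python, from bench import get_obs, grab_frame, camera_info, hand_in gives the robot as it stands.
- The arm moves only by the tool apply_moves, never from a script. Its argument "series" is text: rows parted by semicolons, each of 7 numbers parted by spaces: the turn, a rotation vector about the tool's x, y, z in rad, then the shift along the tool's x, y, z in m, then the opening, from 0 (shut) to 1 (fully open). In form: wx wy wz tx ty tz hand; .... A call has 1 to 12 rows; each row is the pose to reach, as a shift and turn from the pose commanded when the call began, along the tool's axes at that moment; what a row does not reach only later rows make up. A row lasts 1/8 s, in which the tool goes at most 62.5 mm and 10.7 degrees, less where a joint would pass 70% of its speed; a pose out of reach is approached as far as the arm can. A call with a gripper value outside its range is refused whole. The fingers move at their own pace and stop on an object; "force" is the grip in N (left out, the last holds). Time passes only in rows, so rows that repeat a pose let the fingers close. It gives the time, the measured TCP pose, the force and the opening at its end, in the units of the state.
- get_obs(): the state, without advancing time (a new reading comes with each control period).
- grab_frame(name): name is "scene" or "top"; returns the picture (400x640x3 uint8, blue, green, red); there is no depth.
- camera_info(name): a dict with "fov_y" (degrees; the focal length in pixels is half the picture's height over the tangent of half this angle, whatever the lens; pixels are square), "cx", "cy" (the principal point, pixels), "rvec" (rotation vector, rad) and "tvec" (3), from world to camera coordinates, as OpenCV has them. Camera axes: x right, y down, z forward; pixel columns grow to the right and rows downward; lengths in m; the calibration is good to about 2 mm. A picture is of the moment at which its call begins. camera_info takes no time and is no camera call.
- hand_in(): hands the job in, once; it reports no verdict.
The state is a dict: "clock": time; "joints": joint angles; "qvel": joint speeds; "tau": joint torques, N m; "tcp_pos": TCP position; "orientation": TCP orientation; "contact_force": force on the tool from outside, world axes, zero at the start; "moment": the same for the moment, N m; "grip_width": finger opening in m.
Only numpy, scipy, OpenCV 4.12 (cv2) and the standard library are available. Lean on these libraries where they do the work, as an engineer would, in place of code of your own. Each camera call takes 0.05 s, during which the arm holds its last target.

TASK

The parts of a robot joint stand in the strip-down rack in the order in which they came off. Move all four to the empty rack in the reverse order, so that the part at the left end of the strip-down rack ends at the right end of the other rack, the second from the left becomes the second from the right, and so on. Set each one down upright and flat on the floor of its bay, without dropping it from a height, and let go.

Things in the scene. Friction and masses are not known exactly. Their poses are not given: they have to be found in the camera images.
- motor_mid (a point): Stepper motor: square body 42 x 42 mm, 52 mm high (aluminium end caps, dark middle), with a thin shaft of 8 mm diameter on top; 70 mm high overall, about 0.33 kg. Point: on its axis, half-way up. Loose, upright in a bay at the start, x axis within 0.12 rad of the rack's. Its x and y axes are square to its sides; grip it by two opposite sides (42 mm).
- gear_mid (a point): Steel gear with shaft: toothed wheel 46 mm in diameter and 16 mm high at the foot, round shaft 18 mm in diameter rising from it to 64 mm overall; about 0.2 kg. Point: on its axis, half-way up. Loose, upright in a bay at the start, x axis within 0.12 rad of the rack's. Grip it by the shaft (18 mm).
- reducer_mid (a point): Round aluminium gear reducer: plain barrel 42 mm in diameter and 46 mm high, above it a neck of 24 mm and an output flange of 32 mm diameter; 66 mm high overall, about 0.36 kg. Point: on its axis, half-way up. Loose, upright in a bay at the start, x axis within 0.12 rad of the rack's. Grip it by the barrel (42 mm).
- bracket_mid (a point): Grey bearing bracket: square foot 42 x 42 x 8 mm with an upright cheek 14 mm thick (along its x axis) and 40 mm wide (along its y axis), rounded at the top and carrying a bearing; 66 mm high overall, about 0.16 kg. Point: on its axis, half-way up. Loose, upright in a bay at the start, x axis within 0.12 rad of the rack's. Grip it by the two faces of the cheek (14 mm, along its x axis).
- strip_rack: The strip-down rack, full at the start, on the left or the right of the table. Fixed plate 78 x 290 x 4 mm, origin at the centre of its underside; its y axis runs along the row, pointing left (seen from the robot) within 0.3 rad. Four square white bays at y = -105, -35, 35, 105 mm (x = 0), 62 mm inside, floor 7 mm and wall tops 15 mm above the table.
- build_rack: The empty rack to be filled, of the same make, on the other side of the table. Fixed plate 78 x 290 x 4 mm, origin at the centre of its underside; its y axis runs along the row, pointing left (seen from the robot) within 0.3 rad. Four square white bays at y = -105, -35, 35, 105 mm (x = 0), 62 mm inside, floor 7 mm and wall tops 15 mm above the table.
- dish_motor: The white plastic bay of the strip-down rack in which the motor stands at the start: open square dish 68 mm outside, 62 mm inside, 11 mm high, walls and floor 3 mm. Fixed, it stays where it is. Origin: centre of its underside, 4 mm above the table.
- dish_gear: The white plastic bay of the strip-down rack in which the gear stands at the start: open square dish 68 mm outside, 62 mm inside, 11 mm high, walls and floor 3 mm. Fixed, it stays where it is. Origin: centre of its underside, 4 mm above the table.
- dish_reducer: The white plastic bay of the strip-down rack in which the reducer stands at the start: open square dish 68 mm outside, 62 mm inside, 11 mm high, walls and floor 3 mm. Fixed, it stays where it is. Origin: centre of its underside, 4 mm above the table.
- dish_bracket: The white plastic bay of the strip-down rack in which the bracket stands at the start: open square dish 68 mm outside, 62 mm inside, 11 mm high, walls and floor 3 mm. Fixed, it stays where it is. Origin: centre of its underside, 4 mm above the table.
Things that resemble listed ones, but are neither listed nor needed, are in the scene too. What is shaped like the part that bears bracket_mid but orange, pink or yellow is not meant.

How it is judged:
At the end, for the whole second after the job is handed in: All four parts stand in the empty rack, each in the mirror bay of the one it started from (left end to right end, and so on), within 14 mm of the bay's centre along each rack axis, down on the bay's floor (within 5 mm), upright within 0.12 rad and at rest (((y of dish_motor in the frame of strip_rack between -0.125 and -0.085 m and y of motor_mid in the frame of build_rack between 0.091 and 0.119 m) or (y of dish_motor in the frame of strip_rack between -0.055 and -0.015 m and y of motor_mid in the frame of build_rack between 0.021 and 0.049 m) or (y of dish_motor in the frame of strip_rack between 0.015 and 0.055 m and y of motor_mid in the frame of build_rack between -0.049 and -0.021 m) or (y of dish_motor in the frame of strip_rack between 0.085 and 0.125 m and y of motor_mid in the frame of build_rack between -0.119 and -0.091 m)) and x of motor_mid in the frame of build_rack between -0.014 and 0.014 m and z of motor_mid in the frame of build_rack between 0.036 and 0.047 m and angle between each of motor_mid, gear_mid, reducer_mid, bracket_mid's own z axis and vertical below 0.12 rad and linear speed of each of motor, gear, reducer, bracket below 0.02 m/s and angular speed of each of motor, gear, reducer, bracket below 0.2 rad/s and ((y of dish_gear in the frame of strip_rack between -0.125 and -0.085 m and y of gear_mid in the frame of build_rack between 0.091 and 0.119 m) or (y of dish_gear in the frame of strip_rack between -0.055 and -0.015 m and y of gear_mid in the frame of build_rack between 0.021 and 0.049 m) or (y of dish_gear in the frame of strip_rack between 0.015 and 0.055 m and y of gear_mid in the frame of build_rack between -0.049 and -0.021 m) or (y of dish_gear in the frame of strip_rack between 0.085 and 0.125 m and y of gear_mid in the frame of build_rack between -0.119 and -0.091 m)) and x of gear_mid in the frame of build_rack between -0.014 and 0.014 m and z of gear_mid in the frame of build_rack between 0.033 and 0.044 m and ((y of dish_reducer in the frame of strip_rack between -0.125 and -0.085 m and y of reducer_mid in the frame of build_rack between 0.091 and 0.119 m) or (y of dish_reducer in the frame of strip_rack between -0.055 and -0.015 m and y of reducer_mid in the frame of build_rack between 0.021 and 0.049 m) or (y of dish_reducer in the frame of strip_rack between 0.015 and 0.055 m and y of reducer_mid in the frame of build_rack between -0.049 and -0.021 m) or (y of dish_reducer in the frame of strip_rack between 0.085 and 0.125 m and y of reducer_mid in the frame of build_rack between -0.119 and -0.091 m)) and x of reducer_mid in the frame of build_rack between -0.014 and 0.014 m and z of reducer_mid in the frame of build_rack between 0.034 and 0.045 m and ((y of dish_bracket in the frame of strip_rack between -0.125 and -0.085 m and y of bracket_mid in the frame of build_rack between 0.091 and 0.119 m) or (y of dish_bracket in the frame of strip_rack between -0.055 and -0.015 m and y of bracket_mid in the frame of build_rack between 0.021 and 0.049 m) or (y of dish_bracket in the frame of strip_rack between 0.015 and 0.055 m and y of bracket_mid in the frame of build_rack between -0.049 and -0.021 m) or (y of dish_bracket in the frame of strip_rack between 0.085 and 0.125 m and y of bracket_mid in the frame of build_rack between -0.119 and -0.091 m)) and x of bracket_mid in the frame of build_rack between -0.014 and 0.014 m and z of bracket_mid in the frame of build_rack between 0.034 and 0.045 m); the robot touches nothing.
It fails at once if the motor is let go more than 50 mm above its resting height (height (world z) of motor_mid above 0.092 m and contact force between motor and the fingers below 0.02 N).
It fails at once if the gear is let go more than 50 mm above its resting height (height (world z) of gear_mid above 0.089 m and contact force between gear and the fingers below 0.02 N).
It fails at once if the reducer is let go more than 50 mm above its resting height (height (world z) of reducer_mid above 0.09 m and contact force between reducer and the fingers below 0.02 N).
It fails at once if the bracket is let go more than 50 mm above its resting height (height (world z) of bracket_mid above 0.09 m and contact force between bracket and the fingers below 0.02 N).
It also fails if it takes over 112 s, if anything falls off the work surface, if the arm or the gripper's body presses on something with over 40 N, if the wrist force passes 120 N, or if a joint passes its speed limit or range.

## Working session

There is one attempt and no reset: what is moved stays moved. The work goes in short steps, Python scripts to look and compute and a tool call to move; the robot and the scene stay as the last step left them, time stands still between calls to the robot, and variables do not carry over. Pictures are saved under pics/ and viewed, and the job is handed in when it is done.

Besides the shell and the picture viewer there is one more tool, called after "Emit:" as name(argument=value, ...) on one line, values as JSON. apply_moves: Moves the arm, as the interface text tells. Its arguments: {"type":"object","properties":{"series":{"type":"string"},"force":{"type":"number"}},"required":["series"]}

```bash
mkdir -p pics; ls
python3 - <<'E'
from bench import *
import cv2
o=get_obs();print(o)
for n in("scene","top"):
    print(n,camera_info(n));cv2.imwrite(f"pics/{n}0.png",grab_frame(n))
E
```

```text
pics
{'clock': 0.0, 'joints': array([-1.23108226,  0.477774  ,  0.02234675,  1.55646563, -0.01151192,
        1.10928497, -0.08312066]), 'qvel': array([ 0.00054422, -0.00110704,  0.00018449, -0.00066368,  0.00066096,
       -0.00152472,  0.00336949]), 'tau': array([-1.46516404e-04, -5.96459234e+01,  1.60778258e+00, -2.81176096e+01,
        1.25245628e-02,  9.57439392e-03, -7.10481615e-06]), 'tcp_pos': array([0.2920296 , 0.60789952, 0.23033736]), 'orientation': array([ 0.34979172,  1.54239433, -0.35261093]), 'contact_force': array([ 0.60010475, -0.16893352,  0.01541863]), 'moment': array([ 0.02790898, -0.00077438,  0.00163414]), 'grip_width': 0.0851740804103445}
scene {'fov_y': 45.10544361979726, 'cx': 320.1656862322017, 'cy': 203.41888514572838, 'rvec': array([ 1.38838973,  1.89295143, -1.06038716]), 'tvec': array([ 0.14203895, -0.21695215,  1.41121056])}
top {'fov_y': 55.409573483278145, 'cx': 312.3355703036917, 'cy': 205.0071992974589, 'rvec': array([ 2.15531864, -2.15190577,  0.12983978]), 'tvec': array([0.01127413, 0.5189026 , 0.9479127 ])}
```

View pics/scene0.png

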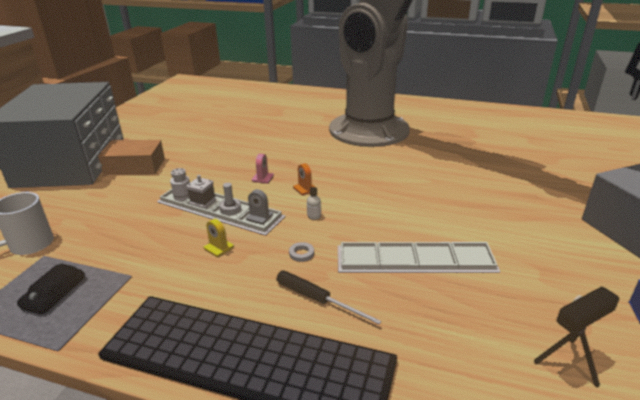

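View pics/top0.png

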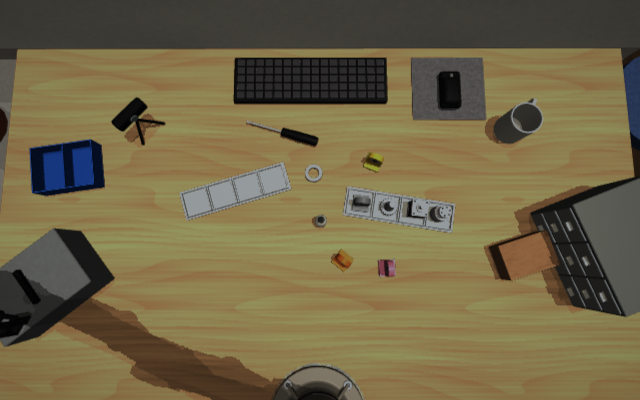

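The top view has +x up and +y to the left. The full rack is on the robot's right, about (345–455, 187–232), with bracket, gear, motor and reducer from left to right. The empty rack is on the left, about (180–290, 163–220). I'll zoom in next.

Run:
```python
import cv2
t=cv2.imread("pics/top0.png");s=cv2.imread("pics/scene0.png")
def c(im,x0,y0,x1,y1,k,n):
    cv2.imwrite(n,cv2.resize(im[y0:y1,x0:x1],None,fx=k,fy=k,interpolation=cv2.INTER_CUBIC))
c(t,335,175,465,245,6,"pics/ts.png");c(t,170,155,300,230,6,"pics/tb.png")
c(s,150,155,290,240,5,"pics/ss.png");c(s,330,230,505,280,4,"pics/sb.png")
```

```text
(no output)
```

View pics/ts.png

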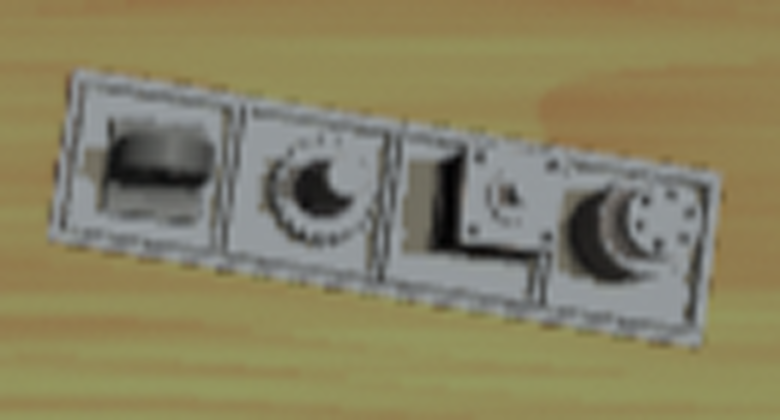

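View pics/tb.png

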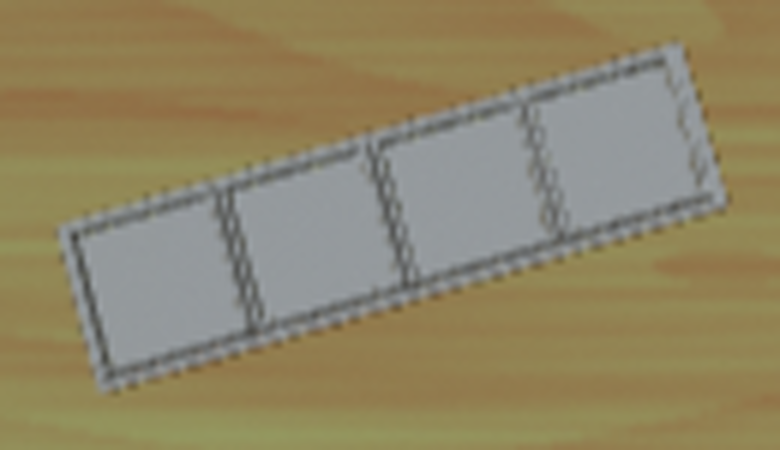

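View pics/ss.png

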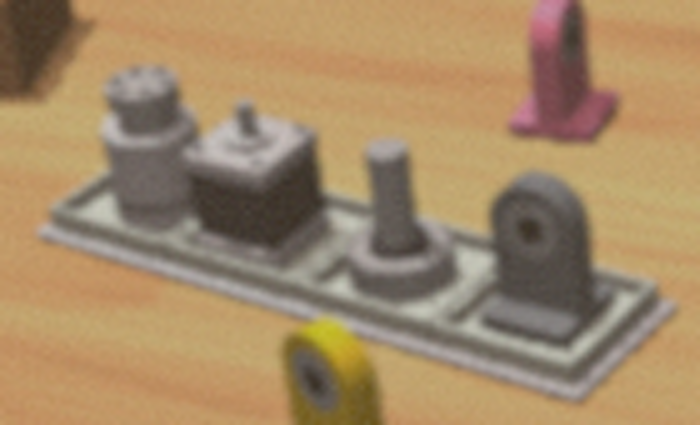

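View pics/sb.png

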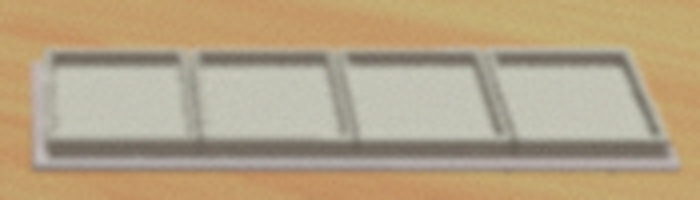

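```bash
cat > h.py <<'E'
import numpy as np, cv2
from bench import camera_info
from scipy.optimize import least_squares
C={n:camera_info(n) for n in("scene","top")}
def K(n):
    c=C[n];f=200/np.tan(np.radians(c["fov_y"])/2);return np.array([[f,0,c["cx"]],[0,f,c["cy"]],[0,0,1]])
def proj(n,P):
    return cv2.projectPoints(np.array(P,float).reshape(-1,1,3),C[n]["rvec"],C[n]["tvec"],K(n),None)[0].reshape(-1,2)
def pix(p,k,x0,y0):
    p=np.array(p,float);return (p+.5)/k-.5+[x0,y0]
def ray(n,p):
    R=cv2.Rodrigues(C[n]["rvec"])[0];o=-R.T@C[n]["tvec"]
    d=R.T@np.linalg.inv(K(n))@[p[0],p[1],1];return o,d
def atz(n,p,z):
    o,d=ray(n,p);return o+d*(z-o[2])/d[2]
def W(pose,L):
    x,y,a=pose;c,s=np.cos(a),np.sin(a);L=np.array(L,float)
    return np.c_[x+c*L[:,0]-s*L[:,1],y+s*L[:,0]+c*L[:,1],L[:,2]]
def tri(p,q): # scene,top
    o1,d1=ray("scene",p);o2,d2=ray("top",q)
    A=np.c_[d1,-d2];t=np.linalg.lstsq(A,o2-o1,rcond=None)[0]
    a,b=o1+d1*t[0],o2+d2*t[1];return (a+b)/2,np.linalg.norm(a-b)
E
python3 - <<'E'
from h import *
def fit(obs):
    def r(p,free=False):
        out=[]
        for n,L,uv in obs: out.append(proj(n,W(p[:3],L)+[0,0,p[3]])-uv)
        return np.vstack(out).ravel()
    s=least_squares(r,[.5,0,0,0]);print(np.round(s.x,4));print(np.round(r(s.x).reshape(-1,2),1).tolist());return s.x
h=.039;l=.145;z=.004
TL,TR,BR,BL=[h,l,z],[h,-l,z],[-h,-l,z],[-h,l,z]
st=[("top",[TL,TR,BR,BL],pix([(73,68),(722,174),(702,347),(50,241)],6,335,175)),
 ("scene",[TR,TL,BL],pix([(40,232),(588,397),(677,305)],5,150,155))]
bt=[("top",[TL,TR,BR,BL],pix([(58,226),(684,40),(729,207),(103,392)],6,170,155)),
 ("scene",[TR,TL],pix([(33,166),(682,166)],4,330,230))]
for o in(st,bt): fit([o[0]]); fit([o[1]]) if len(o[1][1])>2 else 0; fit(o)
print(np.round(tri(pix((385,150),5,150,155),pix((340,170),6,335,175)),4) if 0 else '')
E
```

```text
[ 0.5125 -0.2174 -0.1613 -0.0041]
[[0.3, 0.2], [0.1, -0.1], [-0.1, 0.0], [-0.3, -0.1]]
[ 0.5079 -0.2167 -0.1571 -0.0054]
[[0.1, 0.5], [-0.9, 0.1], [0.8, -0.6]]
[ 0.5117 -0.2158 -0.1595 -0.0025]
[[-0.3, 0.4], [-0.3, -0.0], [-0.4, 0.2], [-0.9, 0.3], [-0.7, 0.3], [-1.5, 0.2], [0.5, -0.6]]
[ 0.562   0.2185  0.2939 -0.0041]
[[0.1, -0.1], [-0.3, 0.3], [0.3, -0.3], [-0.2, 0.0]]
[ 0.5616  0.2192  0.2946 -0.0025]
[[-0.4, -0.0], [-0.6, 0.3], [0.0, -0.3], [-0.6, 0.2], [-0.3, 0.0], [-0.8, 0.1]]
```

```bash
cat >> h.py <<'E'
def circ(r,z,n=32):
    a=np.linspace(0,2*np.pi,n+1);return np.c_[r*np.cos(a),r*np.sin(a),0*a+z]
def sq(h,z): return np.array([[h,h,z],[h,-h,z],[-h,-h,z],[-h,h,z],[h,h,z]])
f=.007
ar=np.linspace(0,np.pi,20)
def cheek(x): return np.vstack([[[x,-.02,f+.008]],np.c_[0*ar+x,-.02*np.cos(ar),f+.046+.02*np.sin(ar)],[[x,.02,f+.008]]])
WF={"bracket":[sq(.021,f),sq(.021,f+.008),cheek(.007),cheek(-.007)],
"gear":[circ(.023,f),circ(.023,f+.016),circ(.009,f+.016),circ(.009,f+.064)],
"motor":[sq(.021,f),sq(.021,f+.052),circ(.004,f+.052),circ(.004,f+.07)],
"reducer":[circ(.021,f),circ(.021,f+.046),circ(.016,f+.066)]}
def over(img,n,box,k,models,fn):
    x0,y0,x1,y1=box
    v=cv2.resize(img[y0:y1,x0:x1],None,fx=k,fy=k,interpolation=cv2.INTER_CUBIC)
    v=cv2.convertScaleAbs(v,alpha=1.2,beta=10)
    for polys,pose in models:
        for L in polys:
            uv=(proj(n,W(pose,L))-[x0,y0]+.5)*k-.5
            cv2.polylines(v,[np.round(uv*8).astype(int)],False,(0,0,255),1,cv2.LINE_AA,3)
    cv2.imwrite(fn,v)
RACK=[np.array([[.039,.145,.004],[.039,-.145,.004],[-.039,-.145,.004],[-.039,.145,.004],[.039,.145,.004]])]
for y in(-.105,-.035,.035,.105):RACK.append(sq(.031,.015)+[0,y,0]);RACK.append(sq(.031,.007)+[0,y,0])
E
cat > ov.py <<'E'
from h import *
import sys,json
P=json.load(open("poses.json"))
S=P["strip"];tag=sys.argv[1]
m=[(WF[k],P[k]) for k in WF]
t=cv2.imread("pics/top0.png");s=cv2.imread("pics/scene0.png")
over(t,"top",(340,180,460,240),6.6,m,f"pics/ot{tag}.png")
over(s,"scene",(155,160,285,235),6,m,f"pics/os{tag}.png")
E
python3 - <<'E'
from h import *;import json
S=[.512,-.2165,-.16];P={"strip":S}
for k,y in zip(WF,(.105,.035,-.035,-.105)):
    w=W(S,[[0,y,0]])[0];P[k]=[w[0],w[1],S[2]]
print(P);json.dump(P,open("poses.json","w"))
E
python3 ov.py a
```

```text
{'strip': [0.512, -0.2165, -0.16], 'bracket': [np.float64(0.5287284116944958), np.float64(-0.11284113524555918), -0.16], 'gear': [np.float64(0.5175761372314986), np.float64(-0.18194704508185305), -0.16], 'motor': [np.float64(0.5064238627685014), np.float64(-0.25105295491814694), -0.16], 'reducer': [np.float64(0.49527158830550416), np.float64(-0.32015886475444083), -0.16]}
```

View pics/ota.png

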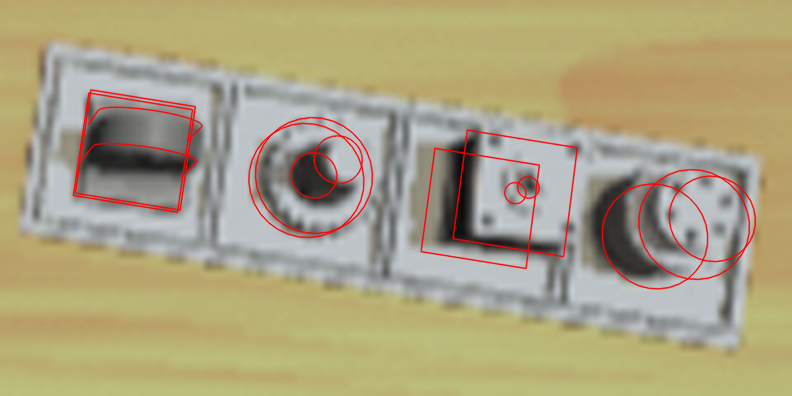

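View pics/osa.png

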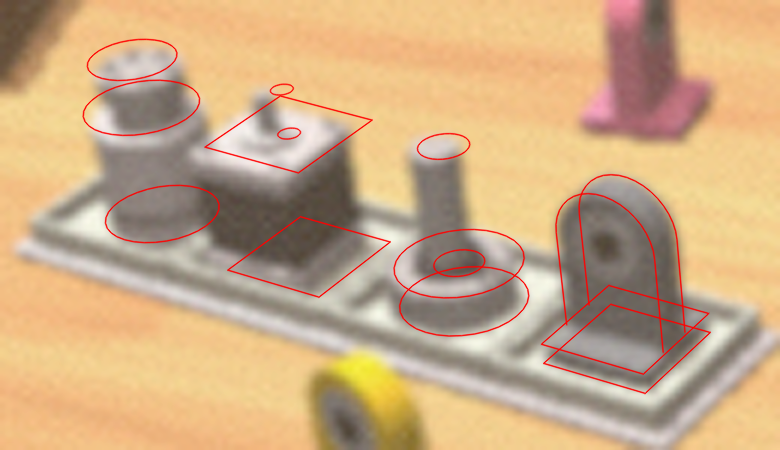

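Run:
```python
from h import *
t=cv2.imread("pics/top0.png");s=cv2.imread("pics/scene0.png")
def tile(im,boxes,k,fn):
    v=[]
    for x0,y0 in boxes:
        c=im[y0:y0+34,x0:x0+38].astype(float)
        c=np.clip((c-c.min())/(c.max()-c.min())*255,0,255).astype(np.uint8)
        c=cv2.resize(c,None,fx=k,fy=k,interpolation=cv2.INTER_CUBIC)
        for g in range(0,38,5):cv2.putText(c,str(x0+g),(g*k,8),0,.3,(0,0,255),1);cv2.line(c,(int((g+.5)*k),10),(int((g+.5)*k),14),(0,0,255),1)
        for g in range(0,34,5):cv2.putText(c,str(y0+g),(0,int((g+.5)*k)+3),0,.3,(0,0,255),1)
        v.append(c)
    cv2.imwrite(fn,np.vstack([np.hstack(v[:2]),np.hstack(v[2:])]))
tile(t,[(344,185),(370,187),(396,190),(420,196)],8,"pics/tt.png")
tile(s,[(242,180),(212,178),(183,172),(164,164)],8,"pics/sst.png")
```

```text
(no output)
```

View pics/tt.png

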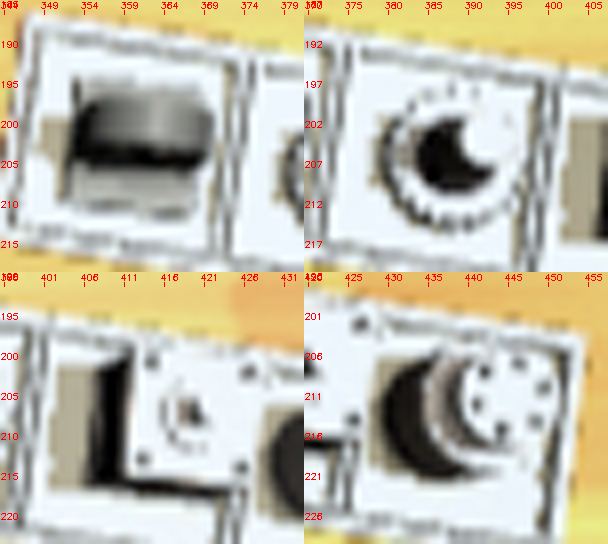

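View pics/sst.png

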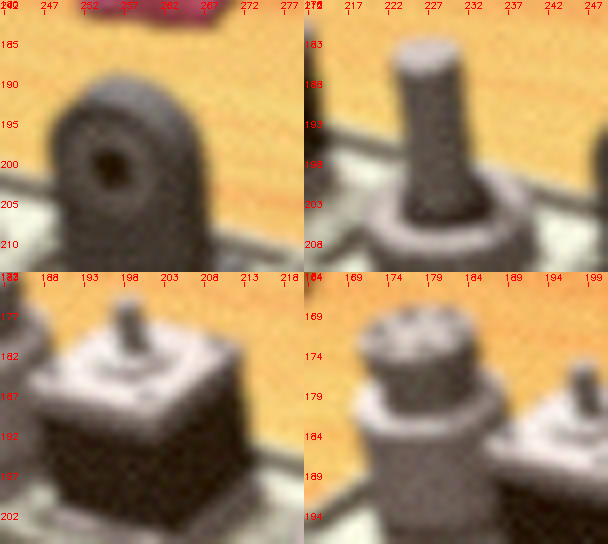

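Run:
```python
from h import *
print("gear",tri((227.1,184.6),(392.75,203.75)),.071, atz("top",(388.25,206.25),.018))
print("motor",tri((198.5,175.6),(419.3,206.9)),.077, atz("top",(419.9,207.4),.059))
print("red",tri((177.9,170.9),(445.3,211.1)),.073,atz("top",(445.3,211.1),.073),atz("scene",(177.9,170.9),.073))
print("gear",atz("top",(392.75,203.75),.071),atz("scene",(227.1,184.6),.071))
def T(px,py): return pix([px,py],8,344,185)
for n,p in(("TL",(75,75)),("BL",(62,203)),("BR",(190,218))): print(n,atz("top",T(*p),.015))
c=atz("scene",pix([112,168],8,242,180),.053);print("br bearing",c)
```

```text
gear (array([ 0.51734865, -0.18652962,  0.06859705]), np.float64(0.0018439366967734367)) 0.071 [ 0.51773347 -0.18597011  0.018     ]
motor (array([ 0.51026656, -0.25338563,  0.07529897]), np.float64(0.005097964292284247)) 0.077 [ 0.50986369 -0.25694191  0.059     ]
red (array([ 0.49900394, -0.31500868,  0.07216622]), np.float64(0.0007760984062435688)) 0.073 [ 0.49908893 -0.31509329  0.073     ] [ 0.50037272 -0.31353199  0.073     ]
gear [ 0.51741773 -0.1869006   0.071     ] [ 0.52102884 -0.18328206  0.071     ]
TL [ 0.55061907 -0.09453383  0.015     ]
BL [ 0.50826321 -0.08979944  0.015     ]
BR [ 0.50338526 -0.13154599  0.015     ]
br bearing [ 0.53586823 -0.11336718  0.053     ]
```

```bash
python3 - <<'E'
import json
json.dump(dict(strip=[.512,-.2165,-.16],bracket=[.528,-.113,-.115],gear=[.518,-.1858,-.16],motor=[.510,-.256,-.096],reducer=[.4995,-.3145,-.16]),open("poses.json","w"))
E
python3 ov.py b
```

```text
(no output)
```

View pics/otb.png

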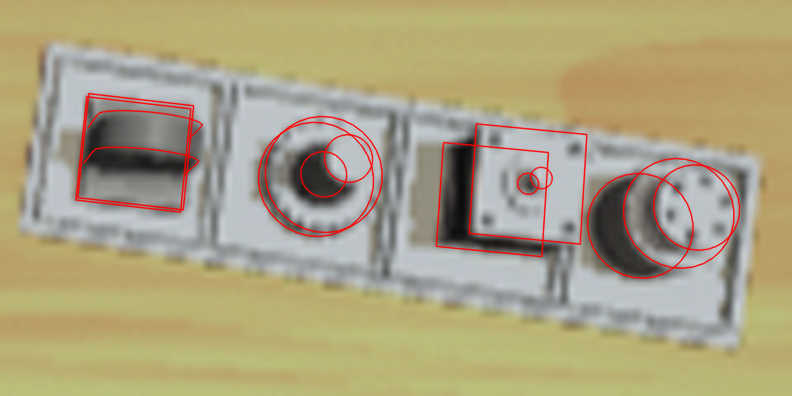

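View pics/osb.png

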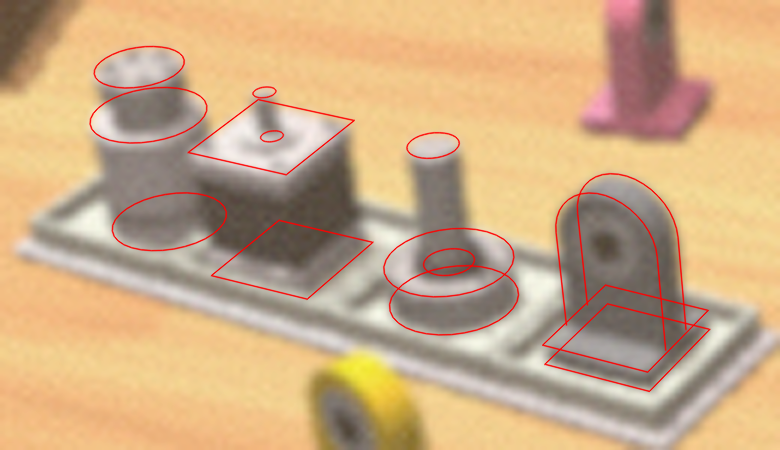

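```bash
cat > plan.py <<'E'
# usage: python3 plan.py x y z yaw [; ...]
import sys,numpy as np
from bench import get_obs
from scipy.spatial.transform import Rotation as Ro
o=get_obs();R0=Ro.from_rotvec(o["orientation"]);p0=np.array(o["tcp_pos"])
y=R0.as_matrix()[:,1];print("t %.2f p %s jawyaw %.3f F %s g %.4f j7 %.2f x %s"%(o["clock"],np.round(p0,4),np.arctan2(y[1],y[0]),np.round(o["contact_force"],1),o["grip_width"],o["joints"][6],np.round(R0.as_matrix()[:,0],3)))
a=" ".join(sys.argv[1:])
for w in a.split(";"):
    if not w.strip():continue
    X,Y,Z,a=map(float,w.split());c,s=np.cos(a),np.sin(a)
    R=Ro.from_matrix(np.c_[[0,0,-1],[c,s,0],[s,-c,0]])
    d=R0.inv()*R
    print(np.round(d.as_rotvec(),3),np.round(R0.inv().apply(np.array([X,Y,Z])-p0),4),"dist %.3f"%np.linalg.norm(np.array([X,Y,Z])-p0))
E
python3 plan.py "0.528 -0.113 0.17 -0.115; .528 -.113 .17 3.027;.528 -.113 .026 -.115"
python3 -c "
from h import *
for y in(-.105,-.035,.035,.105):print(W([.5618,.2188,.294],[[0,y,0]]))"
```

```text
t 0.10 p [0.292  0.608  0.2304] jawyaw 1.123 F [-0.5  0.4  0.2] g 0.0851 j7 -0.08 x [-0.001 -0.002 -1.   ]
[1.238e+00 1.000e-03 1.000e-03] [ 0.0614 -0.5476  0.5248] dist 0.761
[-1.904e+00 -2.000e-03  1.000e-03] [ 0.0614 -0.5476  0.5248] dist 0.761
[1.238e+00 1.000e-03 1.000e-03] [ 0.2054 -0.5474  0.5248] dist 0.786
[[0.5922272 0.1183053 0.       ]]
[[0.5719424  0.18530177 0.        ]]
[[0.5516576  0.25229823 0.        ]]
[[0.5313728 0.3192947 0.       ]]
```

Emit:
apply_moves(series="0.6 0 0 0 -0.27 0.26 1; 1.238 0.001 0.001 0.061 -0.548 0.525 1; 1.238 0.001 0.001 0.061 -0.548 0.525 1; 1.238 0.001 0.001 0.061 -0.548 0.525 1; 1.238 0.001 0.001 0.061 -0.548 0.525 1; 1.238 0.001 0.001 0.061 -0.548 0.525 1; 1.238 0.001 0.001 0.061 -0.548 0.525 1; 1.238 0.001 0.001 0.061 -0.548 0.525 1; 1.238 0.001 0.001 0.061 -0.548 0.525 1; 1.238 0.001 0.001 0.061 -0.548 0.525 1; 1.238 0.001 0.001 0.061 -0.548 0.525 1; 1.238 0.001 0.001 0.061 -0.548 0.525 1", force=40)

```text
clock: 1.6
tcp_pos: [0.5249, -0.1035, 0.171]
orientation: [1.294, 1.154, -1.292]
contact_force: [0.1, 0.9, 0.2]
grip_width: 0.0856
```

```bash
python3 plan.py "0.528 -0.113 0.17 -0.115;.528 -.113 .10 -.115;.528 -.113 .026 -.115"
```

```text
t 1.60 p [ 0.5249 -0.1035  0.171 ] jawyaw -0.114 F [0.1 0.9 0.2] g 0.0856 j7 0.20 x [ 0.     0.002 -1.   ]
[ 0.001 -0.002 -0.   ] [0.001  0.0041 0.0091] dist 0.010
[ 0.001 -0.002 -0.   ] [0.071  0.0041 0.0092] dist 0.072
[ 0.001 -0.002 -0.   ] [0.145  0.0041 0.0093] dist 0.145
```

Emit:
apply_moves(series="0 0 0 0 0 0 0.7; 0 0 0 0 0 0 0.7")

```text
clock: 1.85
tcp_pos: [0.5242, -0.1015, 0.1709]
orientation: [1.295, 1.154, -1.294]
contact_force: [0.4, 0.2, 0.6]
grip_width: 0.06
```

```bash
python3 plan.py "0.528 -0.113 0.17 -0.115;.528 -.113 .026 -.115"
python3 - <<'E'
from bench import *;import cv2
for n in("scene","top"):cv2.imwrite(f"pics/{n}1.png",grab_frame(n))
a=cv2.imread("pics/scene1.png")[110:260,140:300];cv2.imwrite("pics/s1c.png",cv2.resize(a,None,fx=4,fy=4))
a=cv2.imread("pics/top1.png")[150:270,320:470];cv2.imwrite("pics/t1c.png",cv2.resize(a,None,fx=4,fy=4))
E
```

```text
t 1.85 p [ 0.5242 -0.1015  0.1709] jawyaw -0.115 F [0.4 0.2 0.6] g 0.0600 j7 0.19 x [-0.001  0.002 -1.   ]
[-0.    -0.002  0.001] [0.0008 0.0051 0.011 ] dist 0.012
[-0.    -0.002  0.001] [0.1448 0.0053 0.0112] dist 0.145
```

View pics/s1c.png

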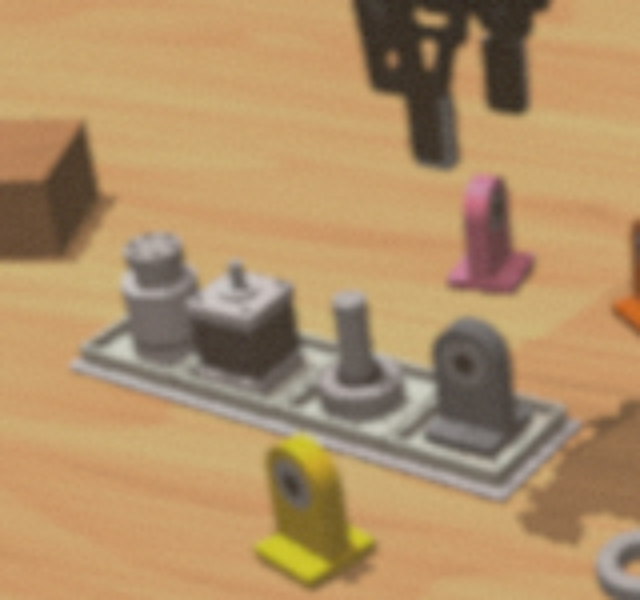

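View pics/t1c.png

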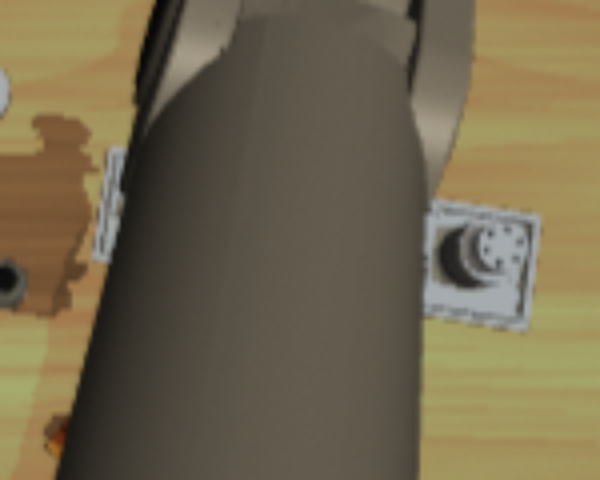

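Emit:
apply_moves(series="0 -0.002 0.001 0.001 0.005 0.011 0.6; 0 -0.002 0.001 0.055 0.005 0.011 0.6; 0 -0.002 0.001 0.1 0.005 0.011 0.6; 0 -0.002 0.001 0.125 0.005 0.011 0.6; 0 -0.002 0.001 0.145 0.005 0.011 0.6; 0 -0.002 0.001 0.145 0.005 0.011 0.6; 0 -0.002 0.001 0.145 0.005 0.011 0")

```text
clock: 2.82
tcp_pos: [0.529, -0.1133, 0.027]
orientation: [1.293, 1.15, -1.292]
contact_force: [-0.1, -0.5, 0.2]
grip_width: 0.0343
```

Emit:
apply_moves(series="0 0 0 0 0 0 0; 0 0 0 0 0 0 0; 0 0 0 0 0 0 0; 0 0 0 0 0 0 0")

```text
clock: 3.32
tcp_pos: [0.5293, -0.1132, 0.0274]
orientation: [1.295, 1.15, -1.291]
contact_force: [-0.4, -0.4, 6.7]
grip_width: 0.0134
```

```bash
python3 plan.py ".528 -.113 .15 -.115; .592 .118 .15 .294; .592 .118 .029 .294"
python3 - <<'E'
from bench import *;import cv2
a=grab_frame("scene")[110:260,140:300];cv2.imwrite("pics/s2c.png",cv2.resize(a,None,fx=4,fy=4))
E
```

```text
t 3.33 p [ 0.5293 -0.1132  0.0274] jawyaw -0.115 F [-0.4 -0.4  6.7] g 0.0134 j7 0.36 x [ 0.003 -0.001 -1.   ]
[ 0.     0.    -0.003] [-1.226e-01 -9.000e-04 -1.000e-04] dist 0.123
[-0.409  0.001 -0.003] [-0.1226  0.0362 -0.2369] dist 0.269
[-0.409  0.001 -0.003] [-0.0016  0.0358 -0.2369] dist 0.240
```

View pics/s2c.png

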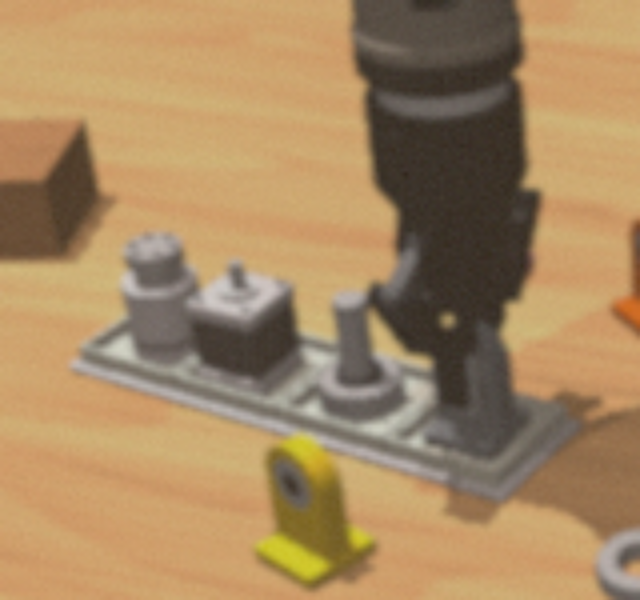

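Emit:
apply_moves(series="0 0 0 -0.01 0 0 0; 0 0 0 -0.03 0 0 0; 0 0 0 -0.06 0 0 0; 0 0 0 -0.12 0 0 0; 0 0 0 -0.122 0 0 0; 0 0 0 -0.122 0 0 0")

```text
clock: 4.12
tcp_pos: [0.528, -0.1127, 0.1485]
orientation: [1.294, 1.152, -1.292]
contact_force: [0.9, 0.2, -1.4]
grip_width: 0.0137
```

```bash
python3 plan.py ".528 -.113 .15 -.115; .592 .118 .15 .294; .592 .118 .028 .294"
python3 - <<'E'
from bench import *;import cv2
a=grab_frame("scene")[110:260,140:300];cv2.imwrite("pics/s3c.png",cv2.resize(a,None,fx=4,fy=4))
E
```

```text
t 4.12 p [ 0.528  -0.1127  0.1485] jawyaw -0.115 F [ 0.9  0.2 -1.4] g 0.0137 j7 0.24 x [ 0.001 -0.    -1.   ]
[ 0.     0.    -0.002] [-0.0015  0.      0.0003] dist 0.002
[-0.409  0.    -0.001] [-0.0015  0.0372 -0.2365] dist 0.239
[-0.409  0.    -0.001] [ 0.1205  0.037  -0.2366] dist 0.268
```

View pics/s3c.png

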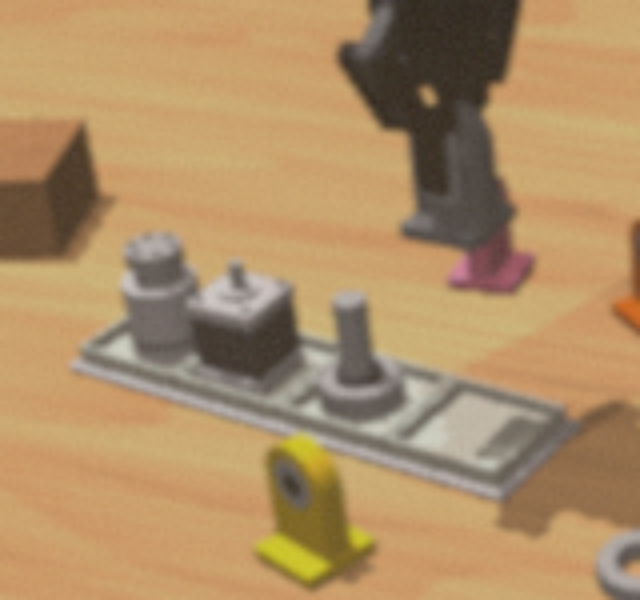

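Emit:
apply_moves(series="-0.15 0 0 0 0.01 -0.06 0; -0.3 0 0 0 0.02 -0.12 0; -0.409 0 0 0 0.03 -0.18 0; -0.409 0 0 0 0.037 -0.236 0; -0.409 0 0 0.05 0.037 -0.236 0; -0.409 0 0 0.09 0.037 -0.236 0; -0.409 0 0 0.11 0.037 -0.236 0; -0.409 0 0 0.116 0.037 -0.236 0; -0.409 0 0 0.116 0.037 -0.236 0")

```text
clock: 5.3
tcp_pos: [0.5927, 0.1168, 0.0326]
orientation: [0.991, 1.332, -0.99]
contact_force: [0.1, 0.2, -1.1]
grip_width: 0.0134
```

```bash
python3 plan.py ".592 .118 .028 .294"
python3 - <<'E'
from bench import *;import cv2
a=grab_frame("scene")[170:290,300:510];cv2.imwrite("pics/s4c.png",cv2.resize(a,None,fx=3.5,fy=3.5))
E
```

```text
t 5.30 p [0.5927 0.1168 0.0326] jawyaw 0.293 F [ 0.1  0.2 -1.1] g 0.0134 j7 0.26 x [ 0.002 -0.001 -1.   ]
[-0.001  0.001 -0.001] [ 0.0046 -0.0004 -0.0014] dist 0.005
```

View pics/s4c.png

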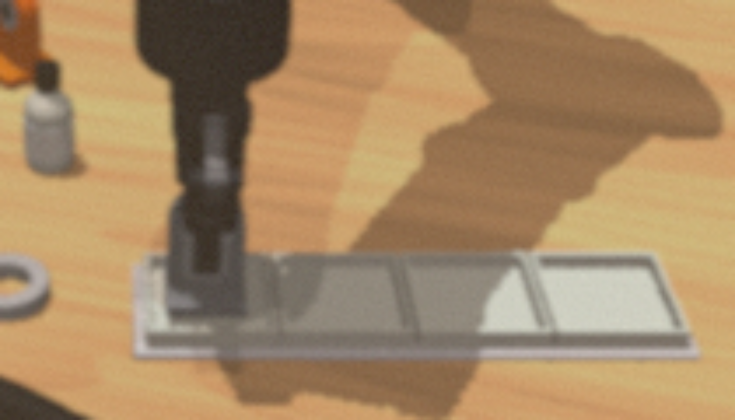

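Emit:
apply_moves(series="0 0 0 0.003 0 -0.001 0; 0 0 0 0.005 0 -0.001 0; 0 0 0 0.005 0 -0.001 0; 0 0 0 0.005 0 -0.001 0.2; 0 0 0 0.005 0 -0.001 0.5; 0 0 0 0.005 0 -0.001 0.5; 0 0 0 0.005 0 -0.001 0.5; 0 0 0 -0.04 0 -0.001 0.5; 0 0 0 -0.09 0 -0.001 0.8; 0 0 0 -0.12 0 -0.001 0.8; 0 0 0 -0.12 0 -0.001 0.8")

```text
clock: 6.72
tcp_pos: [0.5936, 0.1184, 0.1549]
orientation: [0.993, 1.33, -0.986]
contact_force: [-0.5, 0.2, -0.0]
grip_width: 0.0684
```

```bash
python3 plan.py ".518 -.1855 .15 -.16; .518 -.1855 .031 -.16"
python3 - <<'E'
from bench import *;import cv2
a=grab_frame("scene")[170:290,300:510];cv2.imwrite("pics/s5c.png",cv2.resize(a,None,fx=3.5,fy=3.5))
E
```

```text
t 6.72 p [0.5936 0.1184 0.1549] jawyaw 0.294 F [-0.5  0.2 -0. ] g 0.0684 j7 0.20 x [ 0.006  0.001 -1.   ]
[ 0.454 -0.001 -0.006] [ 0.0041 -0.1604  0.269 ] dist 0.313
[ 0.454 -0.001 -0.006] [ 0.1231 -0.1611  0.2689] dist 0.337
```

View pics/s5c.png

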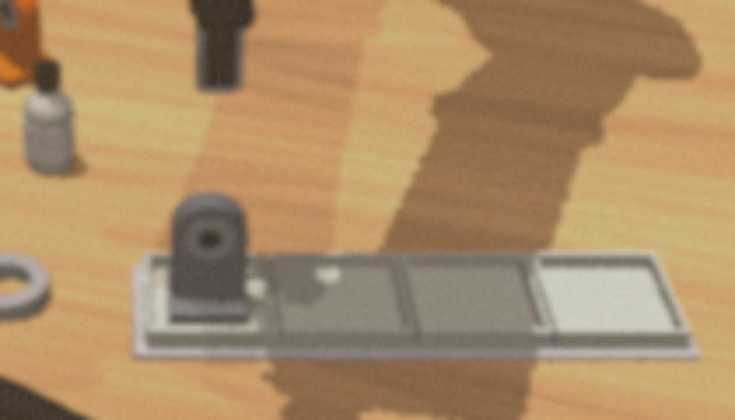

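Emit:
apply_moves(series="0.15 0 0 0.004 -0.03 0.05 0.8; 0.3 0 -0.003 0.004 -0.06 0.1 0.8; 0.454 -0.001 -0.006 0.004 -0.09 0.155 0.8; 0.454 -0.001 -0.006 0.004 -0.125 0.21 0.8; 0.454 -0.001 -0.006 0.004 -0.161 0.269 0.7; 0.454 -0.001 -0.006 0.004 -0.161 0.269 0.7; 0.454 -0.001 -0.006 0.04 -0.161 0.269 0.7; 0.454 -0.001 -0.006 0.085 -0.161 0.269 0.7; 0.454 -0.001 -0.006 0.11 -0.161 0.269 0.7; 0.454 -0.001 -0.006 0.122 -0.161 0.269 0.7; 0.454 -0.001 -0.006 0.122 -0.161 0.269 0.7")

```text
clock: 8.15
tcp_pos: [0.5153, -0.1856, 0.0295]
orientation: [1.321, 1.133, -1.332]
contact_force: [-0.1, 0.3, -0.0]
grip_width: 0.0595
```

```bash
python3 plan.py ".518 -.1855 .031 -.16"
python3 - <<'E'
from bench import *;import cv2
a=grab_frame("scene")[110:260,140:300];cv2.imwrite("pics/s6c.png",cv2.resize(a,None,fx=4,fy=4))
E
```

```text
t 8.15 p [ 0.5153 -0.1856  0.0295] jawyaw -0.160 F [-0.1  0.3 -0. ] g 0.0595 j7 0.46 x [-0.007 -0.002 -1.   ]
[0.001 0.003 0.006] [-0.0015  0.0027 -0.0005] dist 0.003
```

View pics/s6c.png

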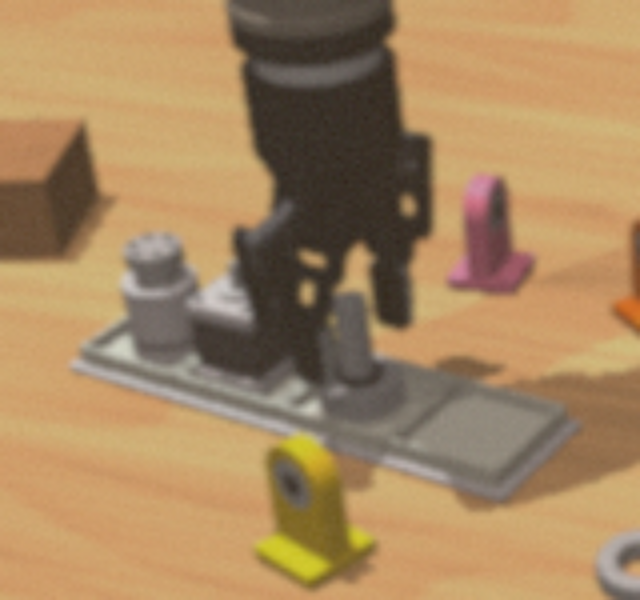

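Emit:
apply_moves(series="0.001 0.003 0.006 -0.002 0.003 0 0.4; 0.001 0.003 0.006 -0.002 0.003 0 0; 0.001 0.003 0.006 -0.002 0.003 0 0; 0.001 0.003 0.006 -0.002 0.003 0 0; 0.001 0.003 0.006 -0.002 0.003 0 0; 0.001 0.003 0.006 -0.002 0.003 0 0")

```text
clock: 8.95
tcp_pos: [0.5195, -0.1868, 0.0333]
orientation: [1.329, 1.126, -1.324]
contact_force: [-0.1, 0.4, 6.2]
grip_width: 0.017
```

Emit:
apply_moves(series="0 0 0 -0.01 0 0 0; 0 0 0 -0.03 0 0 0; 0 0 0 -0.06 0 0 0; 0 0 0 -0.12 0 0 0; 0 0 0 -0.122 0 0 0; 0 0 0 -0.122 0 0 0")

```text
clock: 9.7
tcp_pos: [0.5182, -0.1861, 0.1542]
orientation: [1.328, 1.128, -1.325]
contact_force: [-1.2, 0.1, -2.3]
grip_width: 0.0169
```

```bash
python3 plan.py ".572 .1853 .15 .294; .572 .1853 .032 .294"
python3 - <<'E'
from bench import *;import cv2
a=grab_frame("scene")[110:260,140:300];cv2.imwrite("pics/s7c.png",cv2.resize(a,None,fx=4,fy=4))
E
```

```text
t 9.70 p [ 0.5182 -0.1861  0.1542] jawyaw -0.161 F [-1.2  0.1 -2.3] g 0.0169 j7 0.35 x [ 0.002  0.    -1.   ]
[-0.455 -0.    -0.002] [ 0.0044 -0.0063 -0.3752] dist 0.375
[-0.455 -0.    -0.002] [ 0.1224 -0.0064 -0.3752] dist 0.395
```

View pics/s7c.png

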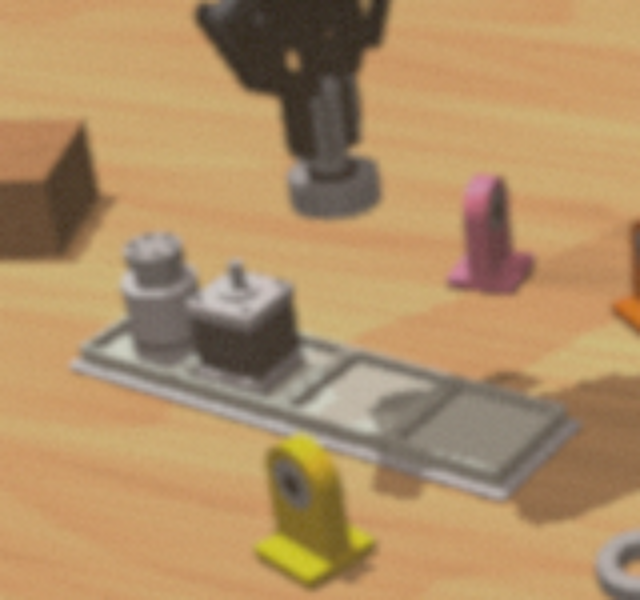

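Emit:
apply_moves(series="-0.15 0 0 0 0 -0.06 0; -0.3 0 0 0 0 -0.12 0; -0.455 0 -0.002 0 -0.003 -0.18 0; -0.455 0 -0.002 0 -0.006 -0.24 0; -0.455 0 -0.002 0 -0.006 -0.3 0; -0.455 0 -0.002 0 -0.006 -0.35 0; -0.455 0 -0.002 0 -0.006 -0.375 0; -0.455 0 -0.002 0.04 -0.006 -0.375 0; -0.455 0 -0.002 0.08 -0.006 -0.375 0; -0.455 0 -0.002 0.105 -0.006 -0.375 0; -0.455 0 -0.002 0.115 -0.006 -0.375 0; -0.455 0 -0.002 0.115 -0.006 -0.375 0")

```text
clock: 11.25
tcp_pos: [0.5725, 0.1835, 0.0386]
orientation: [0.989, 1.334, -0.993]
contact_force: [-0.0, 0.2, -1.2]
grip_width: 0.0173
```

```bash
python3 plan.py ".572 .1853 .0335 .294"
python3 - <<'E'
from bench import *;import cv2
a=grab_frame("scene")[170:290,300:510];cv2.imwrite("pics/s8c.png",cv2.resize(a,None,fx=3.5,fy=3.5))
E
```

```text
t 11.25 p [0.5725 0.1835 0.0386] jawyaw 0.293 F [-0.   0.2 -1.2] g 0.0173 j7 0.14 x [-0.002 -0.001 -1.   ]
[-0.001  0.001  0.002] [ 0.0051  0.     -0.0018] dist 0.005
```

View pics/s8c.png

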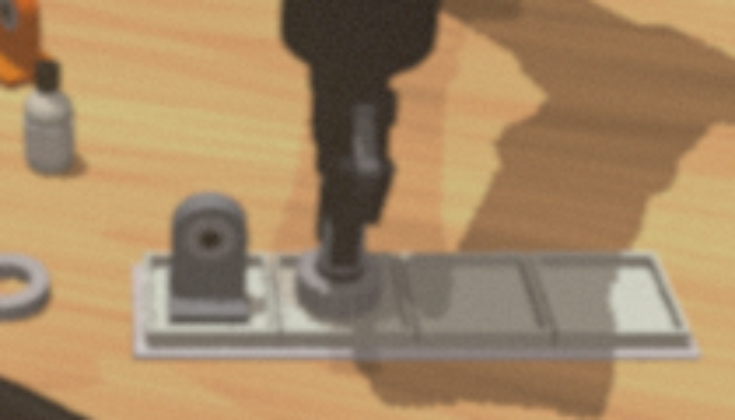

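Emit:
apply_moves(series="0 0 0 0.003 0 -0.002 0; 0 0 0 0.0055 0 -0.002 0; 0 0 0 0.0055 0 -0.002 0; 0 0 0 0.0055 0 -0.002 0.25; 0 0 0 0.0055 0 -0.002 0.5; 0 0 0 0.0055 0 -0.002 0.5; 0 0 0 0.0055 0 -0.002 0.5; 0 0 0 -0.04 0 -0.002 0.5; 0 0 0 -0.09 0 -0.002 1; 0 0 0 -0.125 0 -0.002 1; 0 0 0 -0.125 0 -0.002 1")

```text
clock: 12.68
tcp_pos: [0.5744, 0.187, 0.1675]
orientation: [0.994, 1.331, -0.986]
contact_force: [0.1, 0.5, -0.2]
grip_width: 0.0854
```

```bash
python3 plan.py ".51 -.255 .16 -.096; .51 -.255 .022 -.096"
python3 - <<'E'
from bench import *;import cv2
a=grab_frame("scene")[170:290,300:510];cv2.imwrite("pics/s9c.png",cv2.resize(a,None,fx=3.5,fy=3.5))
E
```

```text
t 12.68 p [0.5744 0.187  0.1675] jawyaw 0.294 F [ 0.1  0.5 -0.2] g 0.0854 j7 0.07 x [ 0.005  0.002 -1.   ]
[ 0.39  -0.002 -0.005] [ 0.0061 -0.1896  0.4044] dist 0.447
[ 0.39  -0.002 -0.005] [ 0.1441 -0.1904  0.4045] dist 0.470
```

View pics/s9c.png

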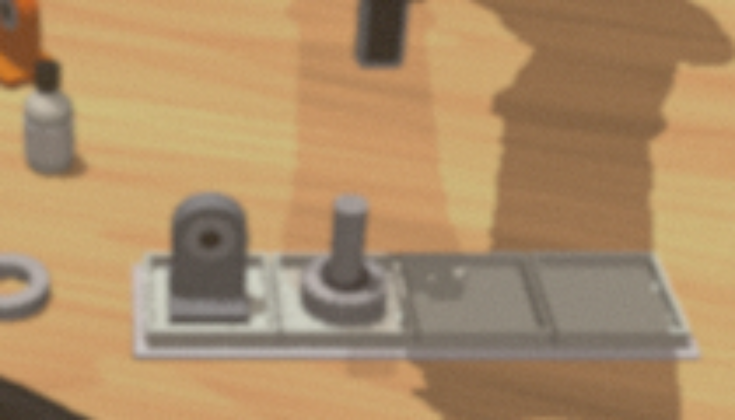

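Emit:
apply_moves(series="0.13 0 0 0.006 -0.026 0.055 1; 0.26 0 -0.003 0.006 -0.052 0.11 1; 0.39 -0.002 -0.005 0.006 -0.078 0.165 1; 0.39 -0.002 -0.005 0.006 -0.104 0.22 1; 0.39 -0.002 -0.005 0.006 -0.13 0.275 1; 0.39 -0.002 -0.005 0.006 -0.156 0.33 1; 0.39 -0.002 -0.005 0.006 -0.182 0.385 1; 0.39 -0.002 -0.005 0.006 -0.19 0.404 1; 0.39 -0.002 -0.005 0.006 -0.19 0.404 1")

```text
clock: 13.85
tcp_pos: [0.506, -0.257, 0.1573]
orientation: [1.276, 1.163, -1.29]
contact_force: [0.3, 0.4, 0.6]
grip_width: 0.0854
```

```bash
python3 plan.py ".51 -.255 .16 -.096; .51 -.255 .022 -.096"
```

```text
t 13.85 p [ 0.506  -0.257   0.1573] jawyaw -0.100 F [0.3 0.4 0.6] g 0.0854 j7 0.54 x [-0.007 -0.003 -1.   ]
[-0.004  0.004  0.007] [-0.0028  0.0037 -0.0024] dist 0.005
[-0.004  0.004  0.007] [ 0.1352  0.0047 -0.0029] dist 0.135
```

Emit:
apply_moves(series="-0.004 0.002 0.005 0 0.003 -0.002 1; -0.004 0.002 0.005 0.05 0.003 -0.002 1; -0.004 0.002 0.005 0.095 0.003 -0.002 1; -0.004 0.002 0.005 0.12 0.003 -0.002 1; -0.004 0.002 0.005 0.134 0.003 -0.002 1; -0.004 0.002 0.005 0.134 0.003 -0.002 1; -0.004 0.002 0.005 0.134 0.003 -0.002 1")

```text
clock: 14.72
tcp_pos: [0.5111, -0.2539, 0.0255]
orientation: [1.276, 1.162, -1.276]
contact_force: [0.1, -0.3, -0.2]
grip_width: 0.0852
```

```bash
python3 plan.py ".51 -.255 .022 -.096"
python3 - <<'E'
from bench import *;import cv2
a=grab_frame("scene")[110:260,140:300];cv2.imwrite("pics/s10c.png",cv2.resize(a,None,fx=4,fy=4))
E
```

```text
t 14.72 p [ 0.5111 -0.2539  0.0255] jawyaw -0.091 F [ 0.1 -0.3 -0.2] g 0.0852 j7 0.66 x [ 0.002 -0.002 -1.   ]
[ 0.005  0.002 -0.002] [ 0.0035 -0.001   0.0012] dist 0.004
```

View pics/s10c.png

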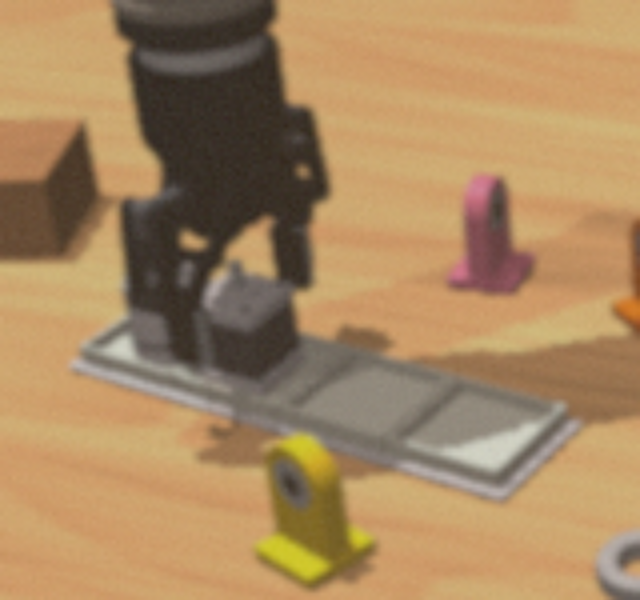

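Emit:
apply_moves(series="0.004 0.002 -0.002 0.003 -0.001 0 0.7; 0.004 0.002 -0.002 0.003 -0.001 0 0; 0.004 0.002 -0.002 0.003 -0.001 0 0; 0.004 0.002 -0.002 0.003 -0.001 0 0; 0.004 0.002 -0.002 0.003 -0.001 0 0; 0.004 0.002 -0.002 0.003 -0.001 0 0", force=50)

```text
clock: 15.52
tcp_pos: [0.5095, -0.254, 0.0219]
orientation: [1.28, 1.163, -1.28]
contact_force: [0.6, 0.6, 5.8]
grip_width: 0.0415
```

Emit:
apply_moves(series="0 0 0 -0.005 0 0 0; 0 0 0 -0.02 0 0 0; 0 0 0 -0.03 0 0 0; 0 0 0 -0.03 0 0 0")

```text
clock: 16.02
tcp_pos: [0.5098, -0.2542, 0.0526]
orientation: [1.28, 1.162, -1.279]
contact_force: [-0.1, 0.1, -3.9]
grip_width: 0.0412
```

```bash
python3 plan.py ".51 -.255 .16 -.096;.5517 .2523 .16 .294; .5517 .2523 .027 .294"
python3 - <<'E'
from bench import *;import cv2
a=grab_frame("scene")[110:260,140:300];cv2.imwrite("pics/s11c.png",cv2.resize(a,None,fx=4,fy=4))
E
```

```text
t 16.02 p [ 0.5098 -0.2542  0.0526] jawyaw -0.096 F [-0.1  0.1 -3.9] g 0.0412 j7 0.64 x [ 0.  0. -1.]
[ 0. -0. -0.] [-0.1074  0.0003  0.0008] dist 0.107
[-0.39 -0.   -0.  ] [-0.1073 -0.0068 -0.5082] dist 0.519
[-0.39 -0.   -0.  ] [ 0.0257 -0.0069 -0.5081] dist 0.509
```

View pics/s11c.png

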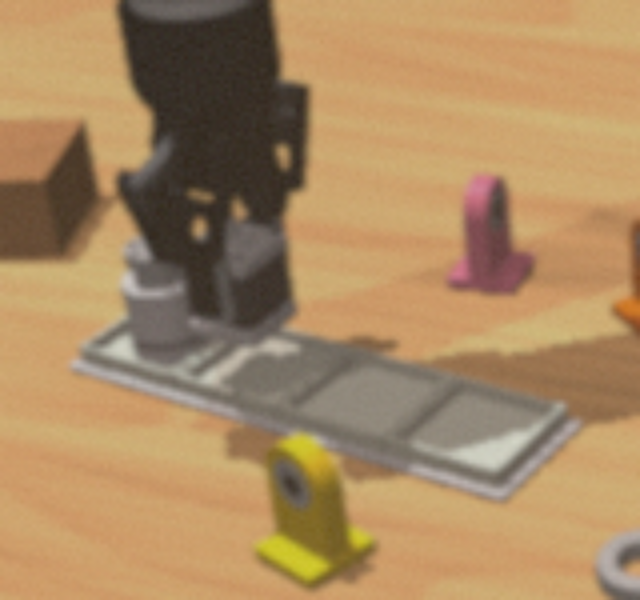

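Emit:
apply_moves(series="0 0 0 -0.06 0 0 0; 0 0 0 -0.107 0 -0.02 0; -0.1 0 0 -0.107 -0.001 -0.08 0; -0.2 0 0 -0.107 -0.002 -0.14 0; -0.3 0 0 -0.107 -0.003 -0.2 0; -0.39 0 0 -0.107 -0.004 -0.26 0; -0.39 0 0 -0.107 -0.005 -0.32 0; -0.39 0 0 -0.107 -0.006 -0.38 0; -0.39 0 0 -0.107 -0.007 -0.44 0; -0.39 0 0 -0.107 -0.007 -0.49 0; -0.39 0 0 -0.107 -0.007 -0.508 0; -0.39 0 0 -0.107 -0.007 -0.508 0")

```text
clock: 17.58
tcp_pos: [0.5505, 0.2533, 0.1582]
orientation: [0.987, 1.337, -0.99]
contact_force: [-0.0, 0.3, -3.6]
grip_width: 0.041
```

```bash
python3 plan.py ".5517 .2523 .027 .294"
```

```text
t 17.57 p [0.5505 0.2533 0.1582] jawyaw 0.296 F [-0.   0.3 -3.6] g 0.0410 j7 -0.04 x [-0.003  0.    -1.   ]
[ 0.002 -0.001  0.002] [0.1312 0.0012 0.0015] dist 0.131
```

Emit:
apply_moves(series="0 0 0 0.05 0.001 0.001 0; 0 0 0 0.095 0.001 0.001 0; 0 0 0 0.12 0.001 0.001 0; 0 0 0 0.131 0.001 0.001 0; 0 0 0 0.131 0.001 0.001 0; 0 0 0 0.131 0.001 0.001 0")

```text
clock: 18.32
tcp_pos: [0.5532, 0.2516, 0.0292]
orientation: [0.992, 1.335, -0.989]
contact_force: [-0.7, 0.7, -2.5]
grip_width: 0.0414
```

```bash
python3 plan.py ".5517 .2523 .0225 .294"
python3 - <<'E'
from bench import *;import cv2
a=grab_frame("scene")[170:290,300:510];cv2.imwrite("pics/s12c.png",cv2.resize(a,None,fx=3.5,fy=3.5))
E
```

```text
t 18.32 p [0.5532 0.2516 0.0292] jawyaw 0.293 F [-0.7  0.7 -2.5] g 0.0414 j7 0.03 x [ 0.     0.002 -1.   ]
[-0.001 -0.002 -0.001] [ 0.0067 -0.0013 -0.0011] dist 0.007
```

View pics/s12c.png

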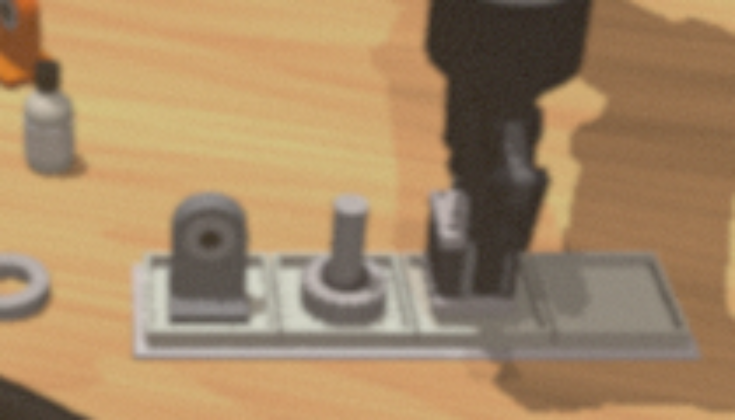

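Emit:
apply_moves(series="0 0 0 0.004 -0.001 -0.001 0; 0 0 0 0.007 -0.001 -0.001 0; 0 0 0 0.007 -0.001 -0.001 0; 0 0 0 0.007 -0.001 -0.001 0.55; 0 0 0 0.007 -0.001 -0.001 0.8; 0 0 0 0.007 -0.001 -0.001 0.8; 0 0 0 0.007 -0.001 -0.001 0.8; 0 0 0 -0.04 -0.001 -0.001 0.9; 0 0 0 -0.09 -0.001 -0.001 1; 0 0 0 -0.135 -0.001 -0.001 1; 0 0 0 -0.135 -0.001 -0.001 1")

```text
clock: 19.75
tcp_pos: [0.5536, 0.2532, 0.1668]
orientation: [0.996, 1.333, -0.985]
contact_force: [-0.1, 0.1, -0.6]
grip_width: 0.0851
```

```bash
python3 plan.py ".4995 -.3145 .16 -.16"
python3 - <<'E'
from bench import *;import cv2
a=grab_frame("scene")[170:290,300:510];cv2.imwrite("pics/s13c.png",cv2.resize(a,None,fx=3.5,fy=3.5))
E
```

```text
t 19.75 p [0.5536 0.2532 0.1668] jawyaw 0.294 F [-0.1  0.1 -0.6] g 0.0851 j7 -0.04 x [ 0.005  0.005 -1.   ]
[ 0.454 -0.005 -0.005] [ 0.0038 -0.2161  0.5278] dist 0.570
```

View pics/s13c.png

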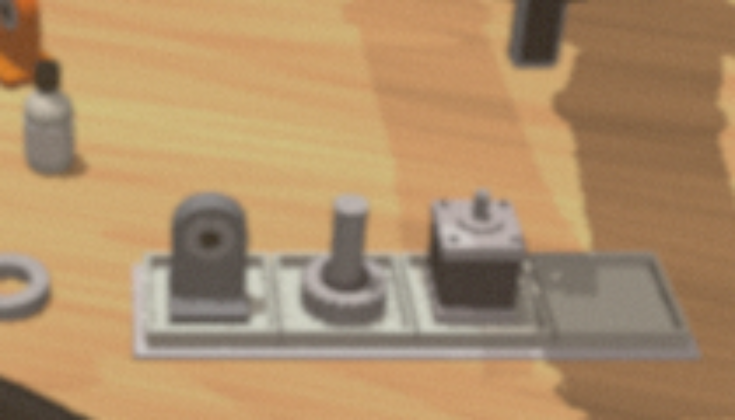

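Emit:
apply_moves(series="0.12 0 0 0.004 -0.024 0.057 1; 0.24 -0.002 -0.002 0.004 -0.047 0.115 1; 0.36 -0.005 -0.005 0.004 -0.07 0.172 1; 0.454 -0.005 -0.005 0.004 -0.095 0.23 1; 0.454 -0.005 -0.005 0.004 -0.118 0.287 1; 0.454 -0.005 -0.005 0.004 -0.142 0.345 1; 0.454 -0.005 -0.005 0.004 -0.165 0.402 1; 0.454 -0.005 -0.005 0.004 -0.19 0.46 1; 0.454 -0.005 -0.005 0.004 -0.21 0.51 1; 0.454 -0.005 -0.005 0.004 -0.216 0.528 1; 0.454 -0.005 -0.005 0.004 -0.216 0.528 1; 0.454 -0.005 -0.005 0.004 -0.216 0.528 1")

```text
clock: 21.3
tcp_pos: [0.4978, -0.3131, 0.1575]
orientation: [1.318, 1.134, -1.331]
contact_force: [0.1, -0.1, -0.2]
grip_width: 0.0855
```

```bash
python3 plan.py ".4995 -.3145 .16 -.16; .4995 -.3145 .022 -.16"
```

```text
t 21.30 p [ 0.4978 -0.3131  0.1575] jawyaw -0.157 F [ 0.1 -0.1 -0.2] g 0.0855 j7 0.60 x [-0.008 -0.003 -1.   ]
[0.003 0.004 0.007] [-0.0025  0.0019  0.0011] dist 0.003
[0.003 0.004 0.007] [0.1355 0.0029 0.0006] dist 0.136
```

Emit:
apply_moves(series="0.003 0.004 0.007 0 0.003 0.001 1; 0.003 0.004 0.007 0.05 0.003 0.001 1; 0.003 0.004 0.007 0.095 0.003 0.001 1; 0.003 0.004 0.007 0.12 0.003 0.001 1; 0.003 0.004 0.007 0.1355 0.003 0.001 1; 0.003 0.004 0.007 0.1355 0.003 0.001 1; 0.003 0.004 0.007 0.1355 0.003 0.001 1")

```text
clock: 22.18
tcp_pos: [0.5002, -0.3179, 0.0241]
orientation: [1.328, 1.124, -1.327]
contact_force: [0.2, -0.0, 0.3]
grip_width: 0.0854
```

```bash
python3 plan.py ".4995 -.3145 .022 -.16"
python3 - <<'E'
from bench import *;import cv2
a=grab_frame("scene")[110:260,140:300];cv2.imwrite("pics/s14c.png",cv2.resize(a,None,fx=4,fy=4))
E
```

```text
t 22.18 p [ 0.5002 -0.3179  0.0241] jawyaw -0.163 F [ 0.2 -0.   0.3] g 0.0854 j7 0.72 x [ 0.003 -0.002 -1.   ]
[-0.003  0.002 -0.003] [ 0.002  -0.0012 -0.0033] dist 0.004
```

View pics/s14c.png

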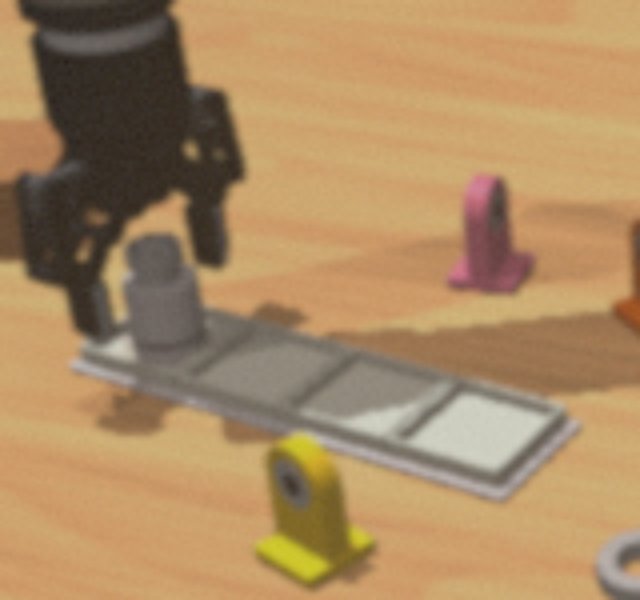

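Emit:
apply_moves(series="-0.003 0.002 -0.003 0.002 -0.001 -0.004 1; -0.003 0.002 -0.003 0.002 -0.001 -0.004 0.7; -0.003 0.002 -0.003 0.002 -0.001 -0.004 0; -0.003 0.002 -0.003 0.002 -0.001 -0.004 0; -0.003 0.002 -0.003 0.002 -0.001 -0.004 0; -0.003 0.002 -0.003 0.002 -0.001 -0.004 0; -0.003 0.002 -0.003 0.002 -0.001 -0.004 0", force=60)

```text
clock: 23.1
tcp_pos: [0.4993, -0.3137, 0.0215]
orientation: [1.326, 1.13, -1.326]
contact_force: [-1.4, 0.3, 4.9]
grip_width: 0.0408
```

Emit:
apply_moves(series="0 0 0 -0.005 0 0 0; 0 0 0 -0.02 0 0 0; 0 0 0 -0.03 0 0 0; 0 0 0 -0.03 0 0 0")

```text
clock: 23.6
tcp_pos: [0.4997, -0.314, 0.0521]
orientation: [1.326, 1.129, -1.326]
contact_force: [0.2, -0.2, -3.0]
grip_width: 0.0404
```

```bash
python3 plan.py ".4995 -.3145 .16 -.16;.5314 .3193 .16 .294; .5314 .3193 .027 .294"
python3 - <<'E'
from bench import *;import cv2
a=grab_frame("scene")[110:260,140:300];cv2.imwrite("pics/s15c.png",cv2.resize(a,None,fx=4,fy=4))
E
```

```text
t 23.60 p [ 0.4997 -0.314   0.0521] jawyaw -0.160 F [ 0.2 -0.2 -3. ] g 0.0404 j7 0.69 x [ 0. -0. -1.]
[-0. -0. -0.] [-0.1079 -0.      0.0005] dist 0.108
[-0.454  0.    -0.   ] [-0.1079 -0.0695 -0.6302] dist 0.643
[-0.454  0.    -0.   ] [ 0.0251 -0.0696 -0.6302] dist 0.635
```

View pics/s15c.png

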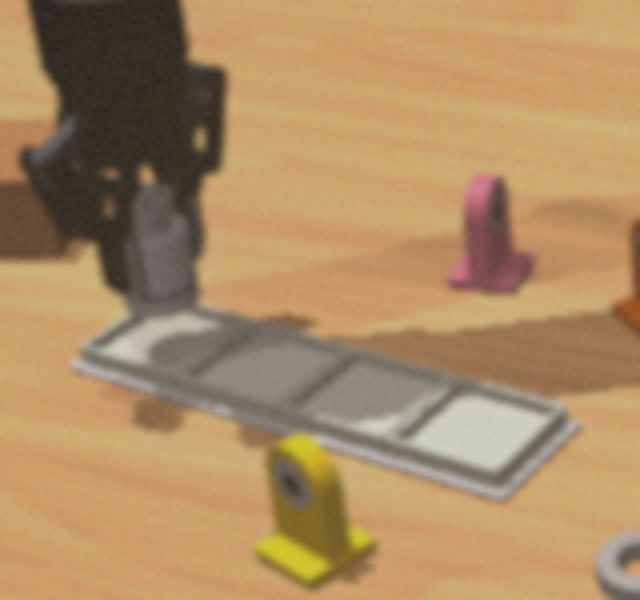

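Emit:
apply_moves(series="0 0 0 -0.06 0 0 0; 0 0 0 -0.11 0 -0.02 0; -0.1 0 0 -0.11 -0.008 -0.08 0; -0.2 0 0 -0.11 -0.015 -0.14 0; -0.3 0 0 -0.11 -0.022 -0.2 0; -0.4 0 0 -0.11 -0.029 -0.26 0; -0.454 0 0 -0.11 -0.036 -0.32 0; -0.454 0 0 -0.11 -0.042 -0.38 0; -0.454 0 0 -0.11 -0.049 -0.44 0; -0.454 0 0 -0.11 -0.056 -0.5 0; -0.454 0 0 -0.11 -0.062 -0.56 0; -0.454 0 0 -0.11 -0.068 -0.61 0")

```text
clock: 25.15
tcp_pos: [0.5285, 0.302, 0.1609]
orientation: [0.989, 1.337, -0.99]
contact_force: [-0.2, -0.3, -3.3]
grip_width: 0.0409
```

Emit:
apply_moves(series="0 0 0 0 -0.009 -0.018 0; 0 0 0 0 -0.009 -0.018 0; 0 0 0 0 -0.009 -0.018 0")

```text
clock: 25.52
tcp_pos: [0.5157, 0.3117, 0.1613]
orientation: [0.991, 1.334, -0.993]
contact_force: [0.1, -0.1, -4.3]
grip_width: 0.0403
```

```bash
python3 plan.py ".5314 .3193 .027 .294"
```

```text
t 25.52 p [0.5157 0.3117 0.1613] jawyaw 0.292 F [ 0.1 -0.1 -4.3] g 0.0403 j7 -0.17 x [-0.002 -0.    -1.   ]
[-0.002 -0.     0.002] [ 0.1343  0.0174 -0.0027] dist 0.135
```

Emit:
apply_moves(series="-0.002 0 0.002 0 0.017 -0.002 0; -0.002 0 0.002 0.05 0.017 -0.002 0; -0.002 0 0.002 0.095 0.017 -0.002 0; -0.002 0 0.002 0.12 0.017 -0.002 0; -0.002 0 0.002 0.134 0.017 -0.002 0; -0.002 0 0.002 0.134 0.017 -0.002 0; -0.002 0 0.002 0.134 0.017 -0.002 0")

```text
clock: 26.4
tcp_pos: [0.5321, 0.3211, 0.0288]
orientation: [0.992, 1.334, -0.986]
contact_force: [0.7, 0.3, -4.2]
grip_width: 0.0407
```

```bash
python3 plan.py ".5314 .3193 .0222 .294"
python3 - <<'E'
from bench import *;import cv2
a=grab_frame("scene")[170:290,300:510];cv2.imwrite("pics/s16c.png",cv2.resize(a,None,fx=3.5,fy=3.5))
E
```

```text
t 26.40 p [0.5321 0.3211 0.0288] jawyaw 0.295 F [ 0.7  0.3 -4.2] g 0.0407 j7 -0.09 x [ 0.002  0.003 -1.   ]
[ 0.001 -0.002 -0.003] [ 0.0066 -0.0012  0.0015] dist 0.007
```

View pics/s16c.png

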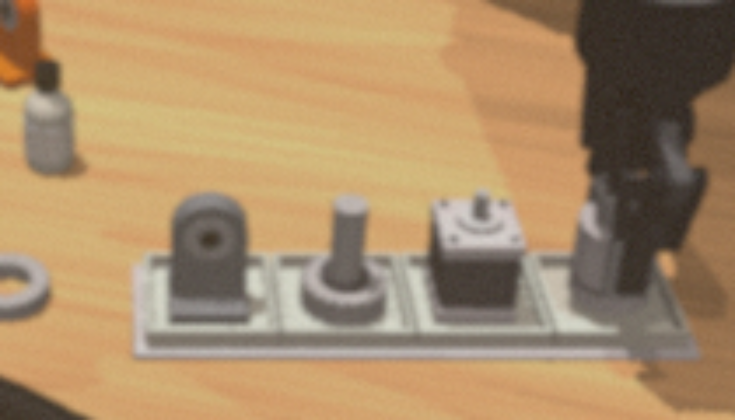

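Emit:
apply_moves(series="0.001 -0.002 -0.003 0.004 -0.001 0.001 0; 0.001 -0.002 -0.003 0.007 -0.001 0.001 0; 0.001 -0.002 -0.003 0.007 -0.001 0.001 0; 0.001 -0.002 -0.003 0.007 -0.001 0.001 0.55; 0.001 -0.002 -0.003 0.007 -0.001 0.001 0.8; 0.001 -0.002 -0.003 0.007 -0.001 0.001 0.8; 0.001 -0.002 -0.003 0.007 -0.001 0.001 0.8; 0.001 -0.002 -0.003 -0.04 -0.001 0.001 0.9; 0.001 -0.002 -0.003 -0.09 -0.001 0.001 1; 0.001 -0.002 -0.003 -0.15 -0.001 0.001 1; 0.001 -0.002 -0.003 -0.18 -0.001 0.001 1")

```text
clock: 27.82
tcp_pos: [0.5314, 0.3199, 0.2111]
orientation: [0.991, 1.334, -0.987]
contact_force: [0.3, 0.6, -0.1]
grip_width: 0.0858
```

```bash
python3 plan.py ".32 .52 .3 1.0"
```

```text
t 27.82 p [0.5314 0.3199 0.2111] jawyaw 0.295 F [ 0.3  0.6 -0.1] g 0.0858 j7 -0.18 x [ 0.002  0.002 -1.   ]
[-0.705 -0.    -0.002] [-0.0889 -0.144  -0.2529] dist 0.304
```

Next I'll move the arm clear of the top view so I can check all four parts.

Emit:
apply_moves(series="-0.15 0 0 -0.05 -0.01 -0.02 1; -0.3 0 0 -0.089 -0.04 -0.06 1; -0.45 0 0 -0.089 -0.07 -0.12 1; -0.6 0 0 -0.089 -0.1 -0.18 1; -0.7 0 0 -0.089 -0.13 -0.23 1; -0.7 0 0 -0.089 -0.144 -0.253 1; -0.7 0 0 -0.089 -0.144 -0.253 1; -0.7 0 0 -0.089 -0.144 -0.253 1")

```text
clock: 28.82
tcp_pos: [0.3199, 0.5189, 0.2965]
orientation: [0.45, 1.524, -0.454]
contact_force: [-0.2, -0.7, -0.6]
grip_width: 0.0853
```

Run:
```python
from h import *
from bench import grab_frame
B=[.5618,.2188,.294]
m=[(RACK[:1],B)]
for k,y in zip(WF,(-.105,-.035,.035,.105)):
    w=W(B,[[0,y,0]])[0];m.append((WF[k],[w[0],w[1],B[2]]))
for n,b,k in(("top",(170,150,300,230),6),("scene",(325,200,510,280),4.3)):
    im=grab_frame(n);cv2.imwrite(f"pics/{n}F.png",im);over(im,n,b,k,m,f"pics/f{n}.png");over(im,n,b,k,[],f"pics/g{n}.png")
```

```text
(no output)
```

View pics/ftop.png

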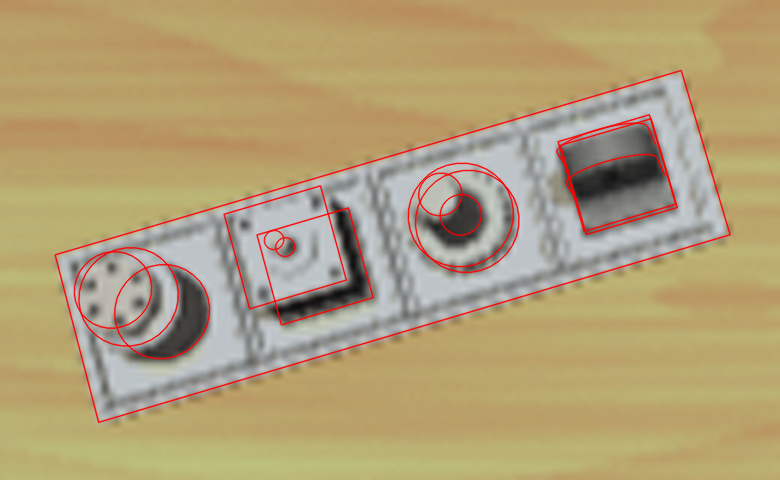

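View pics/fscene.png

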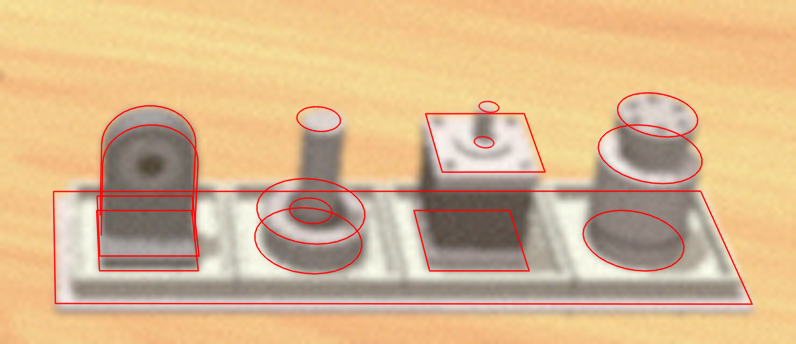

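View pics/gtop.png

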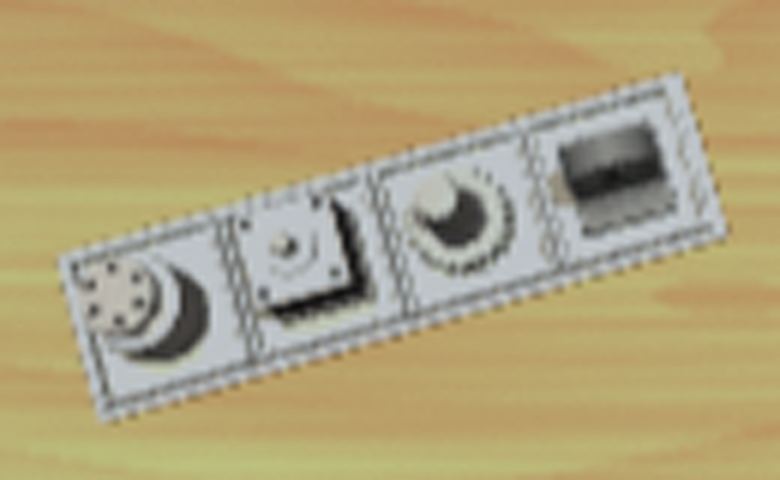

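The final pictures show all four parts matching the upright, bay-centre models to within about 1 pixel (3 mm). From the robot's left they are reducer, motor, gear and bracket, which is the reverse order.

```bash
python3 -c "
from bench import *
o=get_obs();print(o['clock'],abs(o['qvel']).max(),o['contact_force'])
print(hand_in())"
```

```text
28.925 0.004106572744405545 [ 0.81942293 -0.27110972  0.1287309 ]
the job is handed in; nothing more can be done
None
```

I moved all four parts to the empty rack in reverse order and handed the job in at 28.9 s of the 112 s allowed; the hand-in reports no verdict. From the robot's left, the rack now holds reducer, motor, gear and bracket. I gripped each part across the rack's x axis and lowered it to the floor of its bay before letting go.

- **Final placement:** the last top and scene pictures put each part upright on its bay floor, within about 3 mm of the bay centre (14 mm is allowed). I judged this by eye from model outlines drawn over both views. The arm was clear of everything and still, with contact force under 1 N.
- **Camera disagreement:** the two views differed by up to about 5 mm. The plate height came out about 2–4 mm low, and the sight lines to the motor shaft tip missed each other by 5 mm. I used averaged or top-view positions, and every grasp worked the first time.
- **Wrong move axes:** one small correction while carrying the reducer was made in the wrong tool axes. It put the part about 17 mm off while still raised, and I fixed that before lowering it.

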